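# Stir the varnish cell and hold it in the light gauge

## Robot

A 6-joint arm with a two-finger parallel gripper is mounted at the origin on the work surface. World frame = base frame: x ahead of the robot, y to its left, z up, the work surface at z = 0. Lengths are in m, angles in rad, forces in N, time in s.
With the tool pointing down it reaches from about 0.25 to 0.725 m from the base axis. Payload 4 kg.
Tool frame: the origin (TCP) lies where the fingers leave the gripper's body, on its centre line; the fingertips stand 73 mm ahead of it and the grasp point (between the pads) lies 54 mm ahead of it (bot.tips_ahead is the z of the fingertips in the tool frame, in m); z points along the fingers, y is the direction in which the jaws open and shut (so a half turn about z gives the same grasp; the last joint's range is limited). The gripper opens to 85 mm and grips with 20 to 120 N. Pads are 22 mm wide; open, the fingers measure 114 mm over their backs; the gripper's body (76 mm by 85 mm) begins 54 mm behind the grasp point. The pads swing forward as they close: fully open they stand 13 mm farther back than shut.
Start: joints at [-1.242, 0.241, 0.005, 1.335, 0, 1.571], TCP at [0.161, -0.473, 0.304] pointing down, gripper open.
Joint ranges: [-2.72, 2.72], [-1.05, 1.87], [-1.09, 1.28], [-1.99, 2.15], [-1.42, 1.44], [-3.14, 3.14]. Speed limits (rad/s): [2.79, 2.79, 3.14, 3.14, 3.14, 3.14].

## Interface

Orientations are given as a unit quaternion [x, y, z, w].
In Python, from workcell import readout, camera, get_calibration, order, bot gives the robot as it stands.
- The arm moves only by the tool send_rows, never from a script. Its argument "moves" is a list of rows, each a list of 3 entries, a list of its own where there are three numbers: the shift along the tool's x, y, z in mm, then the turn, a rotation vector about the tool's x, y, z in rad, then the finger opening in mm, from 0 to 85.4. In form: [[[dx, dy, dz], [ax, ay, az], grip], ...]. A call has 1 to 12 rows; each row is the pose to reach, as a shift and turn from the pose measured when the call began, along the tool's axes at that moment; what a row does not reach only later rows make up. A row lasts 1/12 s, in which the tool goes at most 41.7 mm and 7.16 degrees, less where a joint would pass 70% of its speed; a pose out of reach is approached as far as the arm can. A call with a gripper value outside its range is refused whole. The fingers move at their own pace and stop on an object; the grip force is fixed at half the most. Time passes only in rows, so rows that repeat a pose let the fingers close. It gives the time, the measured TCP pose, the force and the opening at its end, in the units of the state.
- readout.get_obs(): the state, without advancing time (a new reading comes with each control period).
- camera(name): name is "scene" or "side" or "wrist"; returns the picture (400x640x3 uint8, red, green, blue); there is no depth.
- get_calibration(name): a dict with "fx", "fy", "cx", "cy" (pixels), "R" (3x3) and "t" (3): a world point X has camera coordinates R X + t. Camera axes: x right, y down, z forward; pixel columns grow to the right and rows downward; lengths in m; the calibration is good to about 2 mm. A picture is of the moment at which its call begins: read the wrist's pose just before it. get_calibration takes no time and is no camera call; for the wrist camera it gives the pose at the moment of the call.
- order.job_done(): hands the job in, once; it reports no verdict.
The state is a dict: "clock": time; "joint_pos": joint angles; "joint_vel": joint speeds; "tau": joint torques, N m; "eef_pos": TCP position; "tool_rot": TCP orientation; "ft_force": force on the tool from outside, world axes, zero at the start; "ft_torque": the same for the moment, N m; "grip_width": finger opening in m.
Only numpy, scipy, OpenCV 4.12 (cv2) and the standard library are available. Lean on these libraries where they do the work, as an engineer would, in place of code of your own. Each camera call takes 0.05 s, during which the arm holds its last target. There are 200 camera calls.

## Task

The satin varnish in the stoppered amber cell with the red cap has settled: pick that cell up by its two white frosted faces only (no fingers on its clear faces or cap), and in the air lean it over to about 40 degrees and bring it upright again to stir it. Then carry it to the light gauge and hold it up in the beam, upright, still and clear of the gauge, midway between lamp and receiver, with the light going squarely through the middle of its clear faces, and finish there while still holding it, so that the reading can be taken. Touch the gauge with nothing, and leave the other cells and the tools where they are.

Things in the scene. Friction and masses are not known exactly. Their poses are not given: they have to be found in the camera images.
- amber_cell_mid (a point): Amber cell with RED cap, the one to handle: square glass cell, 0.1 kg, glass 60 mm tall, stopper to 71 mm. Faces at +x and -x are white frosted glass, 32 mm apart, 26 mm wide: grip these. Faces at +y and -y are clear, 26 mm apart; light must pass along y. Point: centre of the glass, 30 mm above the underside. Stands free in the tray, frosted faces roughly to and from the robot, turned up to 55 degrees; +x and -x are alike.
- amber_cell: The same amber cell, origin at the centre of its underside, same axes.
- amber_cell_frost_a: Its frosted face at +x, white, 26 mm wide, from 5 to 57 mm above the underside (origin and axes are those of amber_cell).
- amber_cell_frost_b: Its frosted face at -x, likewise.
- amber_cell_clear_a: Its clear face at +y, 24 mm wide between the edges of the frosted glass, from 5 to 57 mm above the underside (same origin and axes).
- amber_cell_clear_b: Its clear face at -y, likewise.
- amber_cell_cap: Its red stopper, 21 mm wide, from 60 to 71 mm above the underside (same origin and axes).
- pale_cell_mid (a point): Pale straw-coloured cell with a WHITE cap, a bystander in the tray: square glass sample cell, 32 x 26 mm in plan, glass 60 mm tall, with a round 21 mm wide stopper on top to 71 mm; point at the centre of its glass.
- dark_cell_mid (a point): Dark brown cell with a BLACK cap, a bystander in the tray: square glass sample cell, 32 x 26 mm in plan, glass 60 mm tall, with a round 21 mm wide stopper on top to 71 mm; point at the centre of its glass.
- tray: Shallow fixed tray with cork floor and dark wooden rim, 112 x 322 mm, in which the three cells stand in a row along its y, about 95 mm apart, in any order. Origin at the centre of its underside; floor 8 mm and rim 14 mm above the bench.
- gauge: Fixed light gauge: grey base 100 x 280 mm with an aluminium rail (top 34 mm up), finned lamp head at its +y end, receiver with grey read-out box at its -y end, facing each other over an open gap of 100 mm. The heads reach 113 mm above the bench. Origin at the centre of its underside, y along the beam. It stands left or right of the robot's midline, the tray on the other side.
- gauge_beam (a point): Middle of the light beam, midway between lamp and receiver, 90 mm above the bench; the beam (a thin yellow shaft of light, 8 mm across) runs along y. Axes as the gauge: z up.
- varnish_tin: Bystander: varnish tin, 86 mm wide, 100 mm tall, origin at the centre of its underside.
- brush: Bystander: flat brush lying on the bench, 210 mm long, 42 mm wide.
- sanding_block: Bystander: cork sanding block, 65 x 110 x 35 mm.
- mallet: Bystander: lying mallet with a black grip, 255 mm long, white head 60 mm thick and 90 mm long.
- glue_bottle: Bystander: standing white glue bottle, 56 mm wide, 150 mm tall.

How it is judged:
On the way, in this order (a step that is already met when the one before it is completed fails the run):
1. the amber cell is lifted clear of the tray, gripped by both frosted faces (contact force between the fingers and amber_cell_frost_a above 1 N and contact force between the fingers and amber_cell_frost_b above 1 N and height (world z) of amber_cell_mid above 0.075 m), for 0.1 s.
2. held in the air, it leans over by about 40 degrees (more than 30) (all of step 1 and angle between amber_cell_mid's own z axis and vertical above 0.524 rad), for 0.2 s.
3. held in the air, it is upright again (within 7 degrees) (all of step 1 and angle between amber_cell_mid's own z axis and vertical below 0.122 rad), for 0.2 s.
At the end, for the whole second after the job is handed in: Fingers on both frosted faces hold the amber cell still in the gap, touching nothing else: glass centre within 8 mm sideways and 12 mm in height of the beam, 20 mm of mid-gap; square to it within 8 degrees, upright within 7. Other cells moved under 15 mm, other things under 20 mm (contact force between the fingers and amber_cell_frost_a above 1 N and contact force between the fingers and amber_cell_frost_b above 1 N and x of amber_cell_mid in the frame of gauge_beam between -0.008 and 0.008 m and z of amber_cell_mid in the frame of gauge_beam between -0.012 and 0.012 m and y of amber_cell_mid in the frame of gauge_beam between -0.02 and 0.02 m and angle between the y axis of amber_cell_mid and the y axis of gauge_beam, either way round below 0.14 rad and angle between amber_cell_mid's own z axis and vertical below 0.122 rad and linear speed of amber_cell below 0.02 m/s and angular speed of amber_cell below 0.2 rad/s and contact force between amber_cell and gauge below 0.1 N and distance of each of pale_cell_mid, dark_cell_mid from where it was at the start of the episode below 0.015 m and distance of each of varnish_tin, brush, sanding_block, mallet, glue_bottle from where it was at the start of the episode below 0.02 m); the arm keeps its last pose, push and grip.
It fails at once if fingers touch a clear face of the amber cell (over 0.5 N) (contact force between the fingers and amber_cell_clear_a above 0.5 N or contact force between the fingers and amber_cell_clear_b above 0.5 N).
It fails at once if fingers touch the amber cell's cap (over 1 N) (contact force between the fingers and amber_cell_cap above 1 N).
It fails at once if the gauge is touched by anything (over 1 N) (contact force between gauge and anything else above 1 N).
It fails at once if the amber cell is tipped past 60 degrees (angle between amber_cell_mid's own z axis and vertical above 1.05 rad).
It fails at once if another cell is moved more than 15 mm, or another bystander more than 20 mm (distance of any of pale_cell_mid, dark_cell_mid from where it was at the start of the episode above 0.015 m or distance of any of varnish_tin, brush, sanding_block, mallet, glue_bottle from where it was at the start of the episode above 0.02 m).
It also fails if it takes over 50 s, if anything falls off the work surface, if the arm or the gripper's body presses on something with over 40 N, if the wrist force passes 120 N, or if a joint passes its speed limit or range.

## Working session

There is one attempt and no reset: what is moved stays moved. The work goes in short steps, Python scripts to look and compute and a tool call to move; the robot and the scene stay as the last step left them, time stands still between calls to the robot, and variables do not carry over. Pictures are saved under pics/ and viewed, about 8 in all and at most 12, crops included, and the job is handed in when it is done.

Besides the shell and the picture viewer there is one more tool, called by a JSON object that holds its "api" and its "payload". send_rows: Moves the arm, as the interface text tells. Its arguments: {"type":"object","properties":{"moves":{"type":"array","items":{"type":"array"}}},"required":["moves"]}

```bash
mkdir -p pics; ls
python3 - <<'E'
from workcell import readout,camera,get_calibration,bot
import cv2,numpy as np
for n in("scene","side"):
    cv2.imwrite(f"pics/{n}0.png",camera(n)[:,:,::-1]); c=get_calibration(n)
    R=np.array(c["R"]);print(n,c["fx"],c["cx"],c["cy"],(-R.T@np.array(c["t"])).round(3),R.round(3).tolist())
o=readout.get_obs();print(o); print([a for a in dir(bot) if a[0]!='_'])
E
```

```text
pics
scene 476.6573350237401 321.16624321818415 201.73905765535332 [ 1.63  -0.45   0.838] [[0.366, 0.931, 0.002], [0.499, -0.195, -0.844], [-0.785, 0.31, -0.536]]
side 460.9181859833693 318.2745021580007 194.50248651693886 [ 0.342 -1.032  1.313] [[0.985, -0.169, 0.014], [-0.119, -0.75, -0.651], [0.121, 0.64, -0.759]]
{'clock': 0.1, 'joint_pos': array([-1.24203737e+00,  2.41324246e-01,  3.86189719e-03,  1.33522454e+00,
       -2.71899716e-05,  1.57078560e+00]), 'joint_vel': array([ 0.00164475, -0.00102975,  0.00151628, -0.00062302,  0.00027458,
       -0.00120866]), 'tau': array([-1.75695877e-04, -3.73138583e+01,  2.53010416e+01,  1.08761803e-02,
       -1.31710190e-04,  2.24519816e-06]), 'eef_pos': array([ 0.16128737, -0.47281046,  0.30310968]), 'tool_rot': array([ 9.86518766e-01,  1.63645439e-01, -1.68092952e-04, -9.30316380e-04]), 'ft_force': array([ 0.16917389, -0.18627527, -0.55805032]), 'ft_torque': array([-0.0387447 ,  0.02596764, -0.02141768]), 'grip_width': 0.08518309431366285}
['Unreachable', 'tips_ahead']
```

View pics/scene0.png

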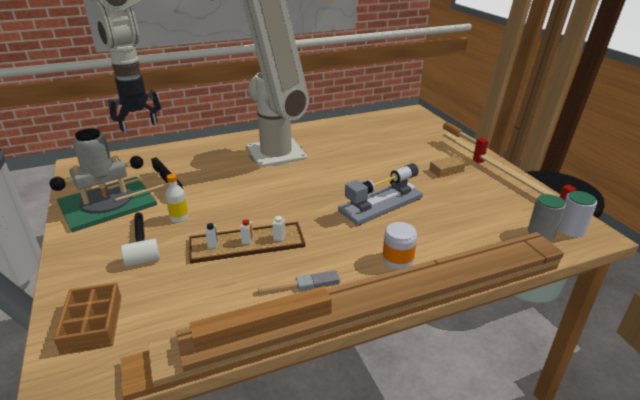

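View pics/side0.png

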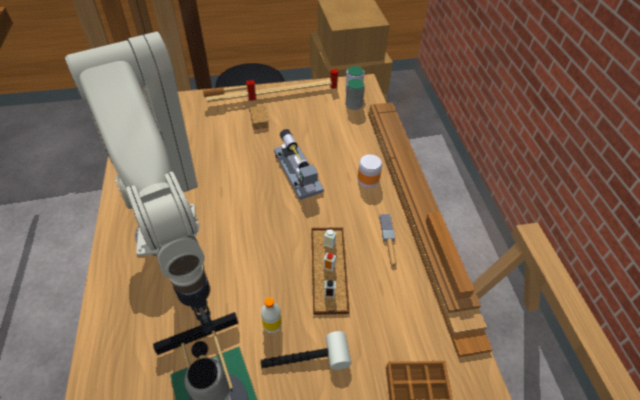

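The scene view shows the red-capped cell in the middle of the tray at (246,224), with white at (279,222) and black at (210,229). The gauge is at (380,195). In the side view the red cap is at (330,255) and the gauge runs from (280,145) to (320,195).

```bash
cat > h.py <<'E'
import numpy as np,cv2
from workcell import readout,camera,get_calibration
from scipy.spatial.transform import Rotation as Ro
def ray(c,u,v):
    R=np.array(c["R"]);t=np.array(c["t"]).ravel()
    return -R.T@t, R.T@np.array([(u-c["cx"])/c["fx"],(v-c["cy"])/c["fy"],1])
def at(c,u,v,z):
    o,d=ray(c,u,v); return (o+d*(z-o[2])/d[2])
def proj(c,P):
    R=np.array(c["R"]);t=np.array(c["t"]).ravel();q=np.atleast_2d(P)@R.T+t
    return np.c_[c["fx"]*q[:,0]/q[:,2]+c["cx"],c["fy"]*q[:,1]/q[:,2]+c["cy"]]
def shift(target,rot=None):
    "shift (mm) in tool axes, turn (rotvec) from the present pose"
    o=readout.get_obs();T=Ro.from_quat(o["tool_rot"])
    d=T.inv().apply(np.array(target)-o["eef_pos"])*1000
    r=(T.inv()*rot).as_rotvec() if rot is not None else None
    return d.round(1),None if r is None else r.round(4)
def down(yaw):
    "tool z down, tool y at world yaw"
    y=np.array([np.cos(yaw),np.sin(yaw),0]);z=np.array([0,0,-1.]);return Ro.from_matrix(np.c_[np.cross(y,z),y,z])
E
python3 - <<'E'
from h import *
s,d=get_calibration("scene"),get_calibration("side")
print("cap",at(s,246,223,.079),at(d,330,254,.079))
print("white",at(s,279,220,.079),at(d,330,234,.079))
print("black",at(s,210,228,.079),at(d,330,284,.079))
print("gauge corners",[at(s,*p,0).round(3) for p in((340,213),(362,218),(423,199),(405,187))],[at(d,*p,0).round(3) for p in((301,196),(322,188),(276,158))])
print("bottle",at(d,268,300,.15),"tin",at(d,370,160,.1))
c=get_calibration("wrist");o=readout.get_obs();T=Ro.from_quat(o["tool_rot"])
R=np.array(c["R"]);p=-R.T@np.array(c["t"]).ravel()
print("wristcam in tool",T.inv().apply(p-o["eef_pos"]),T.inv().apply(R[2]),T.inv().apply(R[0]),c["fx"])
E
```

```text
cap [ 0.54410785 -0.24632898  0.079     ] [ 0.53384244 -0.24330706  0.079     ]
white [ 0.56337122 -0.15668286  0.079     ] [ 0.5483318  -0.16668094  0.079     ]
black [ 0.53166762 -0.34369859  0.079     ] [ 0.51384244 -0.34907594  0.079     ]
gauge corners [array([0.485, 0.065, 0.   ]), array([0.536, 0.118, 0.   ]), array([0.509, 0.354, 0.   ]), array([0.419, 0.338, 0.   ])] [array([0.487, 0.077, 0.   ]), array([0.571, 0.104, 0.   ]), array([0.417, 0.292, 0.   ])]
bottle [ 0.32487459 -0.40985278  0.15      ] tin [0.75418884 0.12630749 0.1       ]
wristcam in tool [ 0.06851126  0.00024586 -0.06982996] [-2.70374411e-01 -2.71628816e-04  9.62755215e-01] [-2.46766887e-04  9.99999947e-01  2.12836395e-04] 325.4813403473245
```

```bash
python3 -c "
from h import *
print(shift([.54,-.245,.28],down(0)))"
```

```text
(array([432. , -93.3,  23.3]), array([-1.700e-03, -1.200e-03, -1.242e+00]))
```

{"api": "send_rows", "payload": {"moves": [[[432, -93, 23], [0, 0, -1.242], 85], [[432, -93, 23], [0, 0, -1.242], 85], [[432, -93, 23], [0, 0, -1.242], 85], [[432, -93, 23], [0, 0, -1.242], 85], [[432, -93, 23], [0, 0, -1.242], 85], [[432, -93, 23], [0, 0, -1.242], 85], [[432, -93, 23], [0, 0, -1.242], 85], [[432, -93, 23], [0, 0, -1.242], 85], [[432, -93, 23], [0, 0, -1.242], 85], [[432, -93, 23], [0, 0, -1.242], 85], [[432, -93, 23], [0, 0, -1.242], 85], [[432, -93, 23], [0, 0, -1.242], 85]]}}

```text
clock: 1.1
eef_pos: [0.5439, -0.2417, 0.2784]
tool_rot: [0.705, 0.709, 0.001, -0.002]
ft_force: [-0.2, -0.2, 0.2]
grip_width: 0.0853
```

Run:
```python
from h import *
c=get_calibration("wrist");im=camera("wrist");o=readout.get_obs();print(o["eef_pos"],Ro.from_quat(o["tool_rot"]).as_matrix().round(3).tolist(),o["joint_pos"])
np.save("w1.npy",im);np.save("w1c.npy",c,allow_pickle=True);cv2.imwrite("pics/w1.png",im[:,:,::-1])
```

```text
[ 0.54184147 -0.24313247  0.27869584] [[-0.004, 1.0, -0.002], [1.0, 0.004, 0.003], [0.003, -0.002, -1.0]] [-0.42235764  0.44175746  0.22685656  1.35924297  0.00147307  1.14406111]
```

View pics/w1.png

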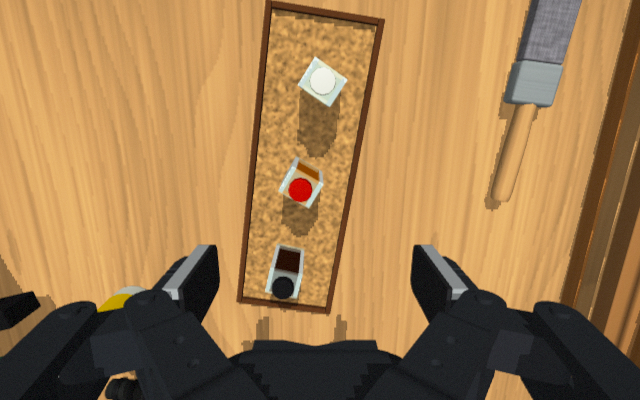

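The wrist view shows the amber cell's red cap at about (301,189), the white cap at (322,81) and the black cap at (283,287). The cell is turned by about 25-30 degrees, so I'll enlarge it to get the corners.

Run:
```python
from h import *
im=np.load("w1.npy");cr=im[145:220,260:345]
cr=cv2.resize(cr,None,fx=8,fy=8,interpolation=cv2.INTER_CUBIC)
cv2.imwrite("pics/w1z.png",cr[:,:,::-1])
c=np.load("w1c.npy",allow_pickle=True).item();print("cap",at(c,301,189,.079))
```

```text
cap [ 0.53215994 -0.24482913  0.079     ]
```

View pics/w1z.png

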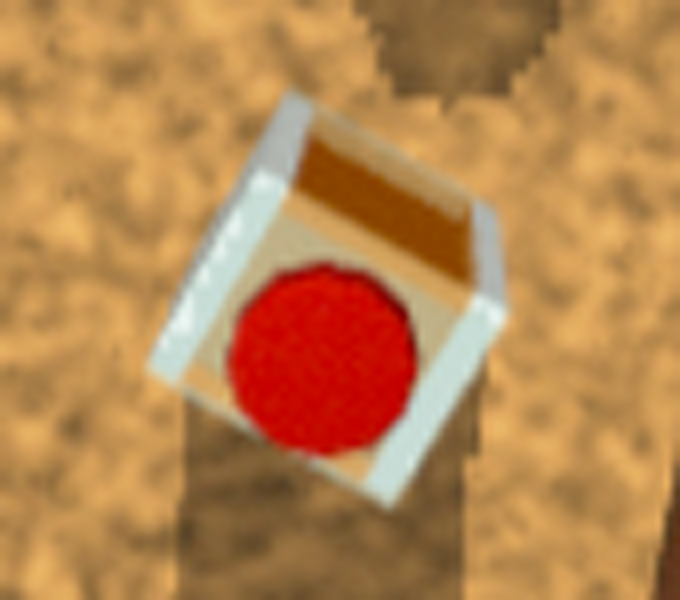

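The enlarged view shows the top glass corners at crop (255,170), (150,372), (388,508) and (508,315). The frosted plates face left-up and right-down.

Run:
```python
from h import *
c=np.load("w1c.npy",allow_pickle=True).item()
P=np.array([at(c,260+(a+.5)/8-.5,145+(b+.5)/8-.5,.068) for a,b in((255,170),(150,372),(388,508),(508,315))])
print(P.round(4)); print("centre",P.mean(0))
for i,j in((0,1),(1,2),(3,2),(0,3)):
    d=P[j]-P[i];print(np.linalg.norm(d),np.degrees(np.arctan2(d[1],d[0])))
yaw=np.radians(-29.5)
print(shift([*P.mean(0)[:2],.097+.045],down(yaw)))
```

```text
[[ 0.5234 -0.2268  0.068 ]
 [ 0.5114 -0.2498  0.068 ]
 [ 0.538  -0.2656  0.068 ]
 [ 0.5513 -0.243   0.068 ]]
centre [ 0.53104931 -0.24628154  0.068     ]
0.025902161261830495 -117.64026862760929
0.030920328910739793 -30.725081802712257
0.026218438716694104 -120.47904608016846
0.032203587290073984 -30.096008896873528
(array([ -3.5, -10.5, 136.7]), array([-0.0031, -0.002 ,  0.5192]))
```

{"api": "send_rows", "payload": {"moves": [[[-3, -10, 40], [0, 0, 0.12], 85], [[-3, -10, 60], [0, 0, 0.24], 85], [[-3, -10, 60], [0, 0, 0.36], 85], [[-3, -10, 60], [-0.003, -0.002, 0.522], 85], [[-3, -10, 60], [-0.003, -0.002, 0.522], 85], [[-3, -10, 60], [-0.003, -0.002, 0.522], 85], [[-3, -10, 80], [-0.003, -0.002, 0.522], 85], [[-3, -10, 100], [-0.003, -0.002, 0.522], 85], [[-3, -10, 110], [-0.003, -0.002, 0.522], 85], [[-3, -10, 110], [-0.003, -0.002, 0.522], 85]]}}

```text
clock: 1.98
eef_pos: [0.5293, -0.2456, 0.166]
tool_rot: [0.865, 0.502, -0.002, -0.002]
ft_force: [-1.4, 0.7, -0.1]
grip_width: 0.0848
```

Run:
```python
from h import *
c=get_calibration("wrist");im=camera("wrist");o=readout.get_obs();print(o["eef_pos"],Ro.from_quat(o["tool_rot"]).as_matrix().round(3).tolist())
np.save("w2.npy",im);np.save("w2c.npy",c,allow_pickle=True);cv2.imwrite("pics/w2.png",im[:,:,::-1])
print(shift([.5315,-.2457,.093],down(-.518)))
```

```text
[ 0.53021591 -0.24592966  0.16754816] [[0.495, 0.869, -0.003], [0.869, -0.495, 0.001], [-0.0, -0.004, -1.0]]
(array([ 0.9,  1.3, 74.5]), array([-0.0036,  0.0005,  0.0001]))
```

View pics/w2.png

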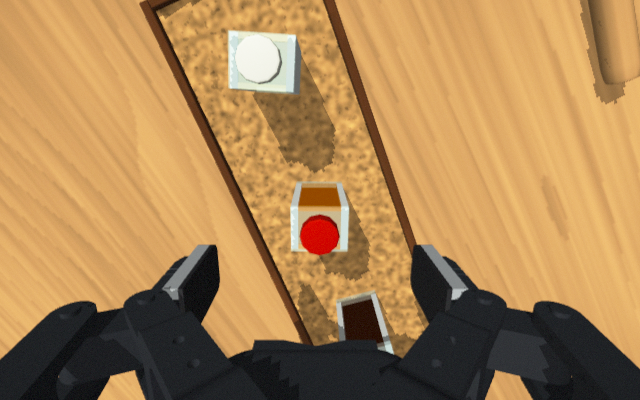

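The cell is now square to the jaws: the frosted plates are upright in the image at columns 292 and 348, with the cap at (320,235). Descending.

{"api": "send_rows", "payload": {"moves": [[[1, 1, 20], [-0.003, 0, 0], 85], [[1, 1, 40], [-0.003, 0, 0], 85], [[1, 1, 55], [-0.003, 0, 0], 85], [[1, 1, 65], [-0.003, 0, 0], 85], [[1, 1, 74], [-0.003, 0, 0], 85], [[1, 1, 74], [-0.003, 0, 0], 85], [[1, 1, 74], [-0.003, 0, 0], 85]]}}

```text
clock: 2.62
eef_pos: [0.5316, -0.2456, 0.0939]
tool_rot: [0.865, 0.502, -0.0, -0.0]
ft_force: [-0.7, 0.2, -0.0]
grip_width: 0.0848
```

Run:
```python
from h import *
c=get_calibration("wrist");im=camera("wrist");o=readout.get_obs();print(o["eef_pos"],o["ft_force"])
cv2.imwrite("pics/w3.png",im[:,:,::-1])
T=Ro.from_quat(o["tool_rot"])
print(proj(c,[[.5315,-.2457,.079],o["eef_pos"]+T.apply([0,0,-.079+o["eef_pos"][2]])]))
```

```text
[ 0.53196432 -0.24573212  0.09447419] [ 1.00876784 -0.5763358   1.28618421]
[[314.4150063  332.76302865]
 [315.82434133 332.21994999]]
```

View pics/w3.png

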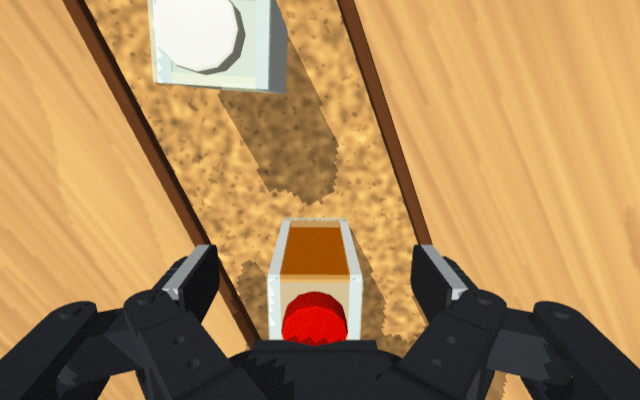

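The jaws straddle the cell evenly, with the plates at 270 and 360 and the pads at 217 and 413. The body is clear of the cap, so I'm closing.

{"api": "send_rows", "payload": {"moves": [[[0, 0, 0], [0, 0, 0], 25], [[0, 0, 0], [0, 0, 0], 25], [[0, 0, 0], [0, 0, 0], 25], [[0, 0, 0], [0, 0, 0], 25], [[0, 0, 0], [0, 0, 0], 25], [[0, 0, 0], [0, 0, 0], 25], [[0, 0, 0], [0, 0, 0], 25], [[0, 0, 0], [0, 0, 0], 25], [[0, 0, 0], [0, 0, 0], 25], [[0, 0, 0], [0, 0, 0], 25]]}}

```text
clock: 3.5
eef_pos: [0.5323, -0.2459, 0.095]
tool_rot: [0.865, 0.502, 0.0, 0.001]
ft_force: [-0.2, 0.6, 5.3]
grip_width: 0.0317
```

{"api": "send_rows", "payload": {"moves": [[[0, 0, -10], [0, 0, 0], 25], [[0, 0, -25], [0, 0, 0], 25], [[0, 0, -45], [0, 0, 0], 25], [[0, 0, -70], [0, 0, 0], 25], [[0, 0, -100], [0, 0, 0], 25], [[0, 0, -130], [0, 0, 0], 25], [[0, 0, -155], [0, 0, 0], 25], [[0, 0, -170], [0, 0, 0], 25], [[0, 0, -180], [0, 0, 0], 25], [[0, 0, -180], [0, 0, 0], 25], [[0, 0, -180], [0, 0, 0], 25]]}}

```text
clock: 4.42
eef_pos: [0.5318, -0.2456, 0.2746]
tool_rot: [0.865, 0.502, 0.0, 0.001]
ft_force: [0.2, -0.8, -1.0]
grip_width: 0.0315
```

Run:
```python
from h import *
im=camera("wrist");o=readout.get_obs();print(o["eef_pos"],o["ft_force"],o["grip_width"],o["joint_pos"])
im2=camera("side")
cv2.imwrite("pics/w4.png",np.vstack([im[200:],cv2.resize(im2[100:330,200:480],(640,526))[:380]])[:,:,::-1])
```

```text
[ 0.53138994 -0.24543917  0.27358238] [-0.28797164  0.65507376 -1.24975769] 0.031132330104552478 [-4.32540459e-01  4.24665050e-01  1.87189673e-01  1.33395530e+00
 -3.80385751e-04  1.65618479e+00]
```

View pics/w4.png

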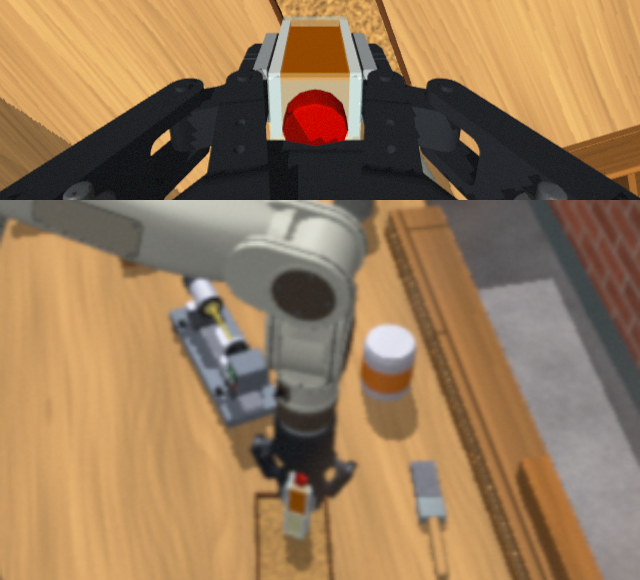

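Held upright and square in the pads. Next I'll lean it 40° and bring it back.

{"api": "send_rows", "payload": {"moves": [[[0, 0, 0], [-0.1, 0, 0], 25], [[0, 0, 0], [-0.22, 0, 0], 25], [[0, 0, 0], [-0.34, 0, 0], 25], [[0, 0, 0], [-0.46, 0, 0], 25], [[0, 0, 0], [-0.58, 0, 0], 25], [[0, 0, 0], [-0.66, 0, 0], 25], [[0, 0, 0], [-0.7, 0, 0], 25], [[0, 0, 0], [-0.7, 0, 0], 25], [[0, 0, 0], [-0.7, 0, 0], 25], [[0, 0, 0], [-0.7, 0, 0], 25], [[0, 0, 0], [-0.7, 0, 0], 25], [[0, 0, 0], [-0.7, 0, 0], 25]]}}

```text
clock: 5.52
eef_pos: [0.532, -0.2457, 0.2734]
tool_rot: [0.812, 0.472, 0.172, 0.296]
ft_force: [-0.0, -0.1, -1.3]
grip_width: 0.0318
```

```bash
python3 -c "
from h import *
o=readout.get_obs();print(np.degrees(np.arccos(-Ro.from_quat(o['tool_rot']).as_matrix()[2,2])),o['grip_width'],o['eef_pos'],o['joint_pos'])
print(shift([.532,-.2455,.275],down(-.525)))"
```

```text
40.014565338699704 0.031780779521940916 [ 0.53197591 -0.24570241  0.27341968] [-0.40364764  0.07975315 -0.48978233  0.30612635 -0.07373208  1.65820604]
(array([ 0.2,  1. , -1.3]), array([ 0.6984, -0.002 ,  0.0069]))
```

{"api": "send_rows", "payload": {"moves": [[[0, 0, 0], [0.1, 0, 0], 25], [[0, 0, 0], [0.22, 0, 0], 25], [[0, 0, 0], [0.34, 0, 0], 25], [[0, 0, 0], [0.46, 0, 0], 25], [[0, 0, 0], [0.58, 0, 0], 25], [[0, 0, 0], [0.66, 0, 0], 25], [[0, 0, 0], [0.698, -0.002, 0.007], 25], [[0, 0, 0], [0.698, -0.002, 0.007], 25], [[0, 0, 0], [0.698, -0.002, 0.007], 25], [[0, 0, 0], [0.698, -0.002, 0.007], 25], [[0, 0, 0], [0.698, -0.002, 0.007], 25], [[0, 0, 0], [0.698, -0.002, 0.007], 25]]}}

```text
clock: 6.52
eef_pos: [0.5316, -0.2454, 0.2738]
tool_rot: [0.866, 0.499, 0.0, 0.001]
ft_force: [-0.1, -0.3, -0.5]
grip_width: 0.0313
```

```bash
python3 -c "
from h import *
print(shift([.52,.13,.30],down(.26)))"
```

```text
(array([ 319.1, -198.1,  -26.4]), array([ 1.400e-03,  4.000e-04, -7.849e-01]))
```

{"api": "send_rows", "payload": {"moves": [[[5, -3, -15], [0, 0, -0.03], 25], [[25, -15, -26], [0, 0, -0.1], 25], [[55, -34, -26], [0, 0, -0.18], 25], [[90, -56, -26], [0, 0, -0.26], 25], [[125, -78, -26], [0, 0, -0.34], 25], [[160, -100, -26], [0, 0, -0.42], 25], [[195, -122, -26], [0, 0, -0.5], 25], [[230, -144, -26], [0, 0, -0.58], 25], [[265, -165, -26], [0, 0, -0.66], 25], [[295, -183, -26], [0, 0, -0.73], 25], [[313, -195, -26], [0, 0, -0.77], 25], [[319, -198, -26], [0, 0, -0.785], 25]]}}

```text
clock: 7.52
eef_pos: [0.5191, 0.1334, 0.3002]
tool_rot: [0.607, 0.795, 0.001, 0.001]
ft_force: [0.1, -0.4, -1.0]
grip_width: 0.0315
```

Run:
```python
from h import *
c=get_calibration("wrist");im=camera("wrist");o=readout.get_obs();print(o["eef_pos"],o["grip_width"],o["joint_vel"].round(2))
np.save("w5.npy",im);np.save("w5c.npy",c,allow_pickle=True);cv2.imwrite("pics/w5.png",im[:,:,::-1])
```

```text
[0.51942821 0.1327917  0.30005274] 0.03127117125069626 [-0.06 -0.   -0.01  0.   -0.03  0.01]
```

View pics/w5.png

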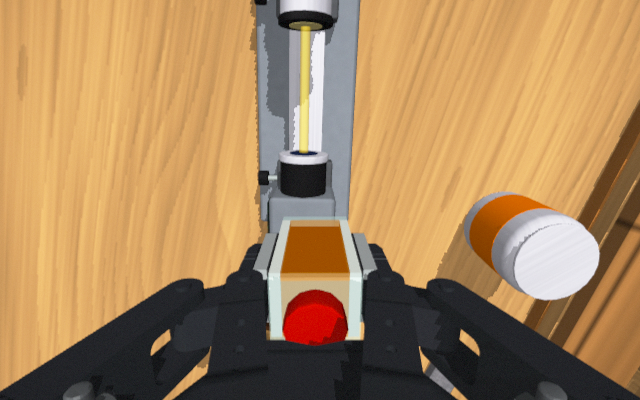

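The beam (yellow) runs from (306,27) at the lamp to (304,151) at the receiver. The cell is still held squarely.

```bash
cat > beam.py <<'E'
from h import *
def beam(im,c,roi):
    r0,r1,c0,c1=roi
    h=cv2.cvtColor(im,cv2.COLOR_RGB2HSV)[r0:r1,c0:c1]
    m=((h[...,0]>20)&(h[...,0]<32)&(h[...,1]>110)).astype(np.uint8)
    pts=[(c0+np.flatnonzero(m[i]).mean(),r0+i) for i in range(r1-r0) if 3<=m[i].sum()<=16]
    pts=np.array(pts);k=np.polyfit(pts[:,1],pts[:,0],1);r=np.abs(np.polyval(k,pts[:,1])-pts[:,0])
    lo,hi=pts[:,1].min(),pts[:,1].max()
    A=at(c,np.polyval(k,lo),lo,.09);B=at(c,np.polyval(k,hi),hi,.09);d=A-B
    print("rows",lo,hi,len(pts),"res",r.max().round(2),"ends",A.round(4),B.round(4),"len",np.linalg.norm(d),"gauge yaw deg",np.degrees(np.arctan2(-d[0],d[1])),"mid",((A+B)/2).round(4))
E
python3 - <<'E'
from beam import *
im=np.load("w5.npy");c=np.load("w5c.npy",allow_pickle=True).item()
beam(im,c,(20,165,290,320))
for p in((258,120),(350,120),(258,50),(354,50)):print(p,at(c,*p,.02).round(4))
E
```

```text
rows 24.0 152.0 123 res 2.64 ends [0.4793 0.2537 0.09  ] [0.5033 0.1565 0.09  ] len 0.10016902701941197 gauge yaw deg 13.835202761419461 mid [0.4913 0.2051 0.09  ]
(258, 120) [0.4494 0.1658 0.02  ]
(350, 120) [0.5426 0.1913 0.02  ]
(258, 50) [0.4346 0.2323 0.02  ]
(354, 50) [0.5266 0.2574 0.02  ]
```

```bash
python3 -c "
from h import *
print(shift([.4913,.2051,.27],down(.237)))
print(shift([.4913,.2051,.147],down(.237)))"
```

```text
(array([77.2, -8.2, 30. ]), array([0.0026, 0.0001, 0.0287]))
(array([ 77.2,  -8.6, 153. ]), array([0.0026, 0.0001, 0.0287]))
```

{"api": "send_rows", "payload": {"moves": [[[5, 0, 0], [0.003, 0, 0.01], 25], [[15, -2, 5], [0.003, 0, 0.029], 25], [[30, -4, 10], [0.003, 0, 0.029], 25], [[45, -6, 15], [0.003, 0, 0.029], 25], [[60, -7, 20], [0.003, 0, 0.029], 25], [[72, -8, 25], [0.003, 0, 0.029], 25], [[77, -8, 30], [0.003, 0, 0.029], 25], [[77, -8, 30], [0.003, 0, 0.029], 25], [[77, -8, 30], [0.003, 0, 0.029], 25], [[77, -8, 30], [0.003, 0, 0.029], 25]]}}

```text
clock: 8.4
eef_pos: [0.492, 0.2043, 0.2702]
tool_rot: [0.619, 0.785, -0.0, 0.0]
ft_force: [-0.1, -0.1, -1.4]
grip_width: 0.0314
```

Run:
```python
from h import *
o=readout.get_obs();print(o["eef_pos"],o["ft_force"],o["grip_width"],np.degrees(Ro.from_quat(o["tool_rot"]).as_matrix()[2]))
print(shift([.4913,.2051,.147],down(.237)))
```

```text
[0.49195023 0.20433068 0.27024276] [-0.13729332 -0.12418245 -1.40244965] 0.03138894059118398 [-2.75278332e-02 -2.13426724e-03 -5.72957729e+01]
(array([  1. ,  -0.4, 123.2]), array([-0.    ,  0.0005, -0.0015]))
```

{"api": "send_rows", "payload": {"moves": [[[1, 0, 8], [0, 0, 0], 25], [[1, 0, 22], [0, 0, 0], 25], [[1, 0, 38], [0, 0, 0], 25], [[1, 0, 54], [0, 0, 0], 25], [[1, 0, 70], [0, 0, 0], 25], [[1, 0, 86], [0, 0, 0], 25], [[1, 0, 100], [0, 0, 0], 25], [[1, 0, 112], [0, 0, 0], 25], [[1, 0, 120], [0, 0, 0], 25], [[1, 0, 123], [0, 0, 0], 25], [[1, 0, 123], [0, 0, 0], 25], [[1, 0, 123], [0, 0, 0], 25]]}}

```text
clock: 9.4
eef_pos: [0.4921, 0.2052, 0.1476]
tool_rot: [0.619, 0.785, 0.0, 0.0]
ft_force: [-0.4, 0.0, -1.4]
grip_width: 0.0315
```

Run:
```python
from h import *
w=camera("wrist");s=camera("scene");d=camera("side")
o=readout.get_obs();print(o["eef_pos"],o["ft_force"],o["grip_width"],o["joint_vel"].round(3))
a=cv2.resize(s[140:230,320:440],(480,360),interpolation=cv2.INTER_CUBIC);b=cv2.resize(d[100:220,250:357],(320,360),interpolation=cv2.INTER_CUBIC)
w2=np.zeros((200,800,3),np.uint8);w2[:,80:720]=w[200:]
cv2.imwrite("pics/f.png",np.vstack([np.hstack([a,b]),w2])[:,:,::-1])
T=Ro.from_quat(o["tool_rot"]);m=o["eef_pos"]+[0,0,-.057]
for n in("scene","side"):print(n,proj(get_calibration(n),[m,m+[0,0,.041],m-[0,0,.03],[.4913,.2051,.09]]).round(1).tolist())
```

```text
[0.49232827 0.20544235 0.14816039] [ 0.14662545  0.36997549 -1.26103948] 0.03126330785405316 [ 0.002  0.001 -0.002 -0.002  0.    -0.   ]
scene [[382.6, 181.0], [383.5, 169.5], [381.9, 189.2], [382.3, 181.2]]
side [[297.2, 154.6], [296.9, 146.7], [297.3, 160.2], [296.9, 154.9]]
```

View pics/f.png

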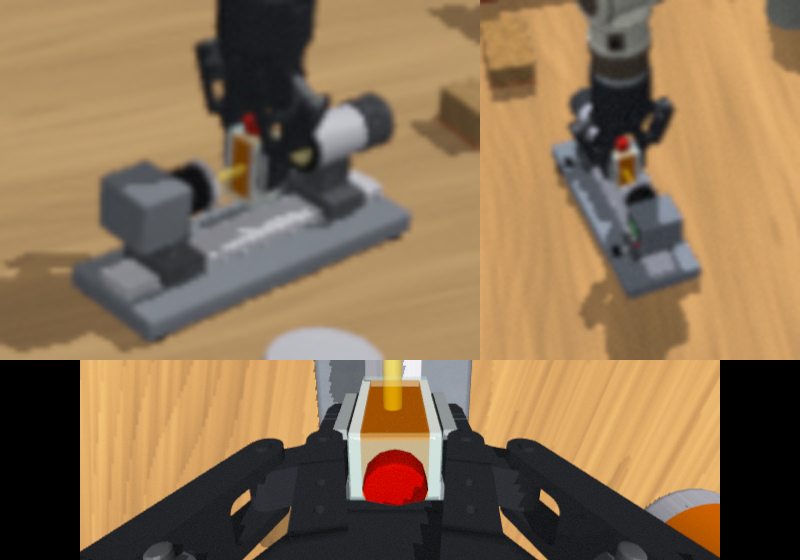

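The beam meets the cell's clear face within about 1 mm of its centre line. The cell is upright and clear of the gauge, and the arm is at rest, so I'm handing in.

```bash
python3 -c "
from workcell import order,readout
order.job_done();o=readout.get_obs();print(o['clock'],o['eef_pos'],o['grip_width'])"
```

```text
the job is handed in; nothing more can be done
the job is handed in; nothing more can be done
```

The job is handed in, and the cell was in the light beam, still gripped, when I handed it in. I picked the red-capped amber cell up by its frosted faces, leaned it over (40.0° measured at the tool) and brought it upright again. I then lowered it into the gauge gap from above.

**Last checks before handing in:**
- **Position:** the glass centre, worked out from the tool position, was about 1 mm from the measured beam centre in each direction (sideways, along the beam and in height). The wrist view showed the beam entering about 1 mm off the middle of the clear face.
- **Angle:** I set the jaws to about 13.6°. The beam measured 13.8° and the base edges 12.5–13.6°, so they differ slightly but stay within the 8° limit.
- **Hold:** the arm was practically still, the opening was 31 mm and the wrist force was only about 1.3 N. I saw no contact with the gauge.

The only notable reading was about 5 N upward on the wrist as the fingers closed in the tray; it was gone after the lift. I did not recheck the other cells and tools at the end. Nothing I saw suggested they had been touched. The clock stood at about 9.5 s of the 50 s allowed.

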